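# Lock the battery box's cover screws with the key

## Robot

A 6-joint arm with a two-finger parallel gripper is mounted at the origin on the work surface. World frame = base frame: x ahead of the robot, y to its left, z up, the work surface at z = 0. Lengths are in m, angles in rad, forces in N, time in s.
With the tool pointing down it reaches from about 0.3 to 0.775 m from the base axis. Payload 14.6 kg.
Tool frame: the origin (TCP) lies on the centre line of the jaws, within the pads' length; the fingertips stand 19 mm ahead of it and the grasp point (between the pads) is the TCP; z points along the fingers, y is the direction in which the jaws open and shut (so a half turn about z gives the same grasp; the last joint's range is limited). The gripper opens to 94 mm and grips with 3 to 60 N. Pads are 16 mm wide; open, the fingers measure 119 mm over their backs; the gripper's body (75 mm by 177 mm) begins 78 mm behind the grasp point.
Start: joints at [-1.34, 0.3, 1.521, -0, 1.321, -0.067], TCP at [0.161, -0.526, 0.224] pointing down, gripper open.
Joint ranges: [-3.03, 3.03], [-0.79, 2.21], [0.23, 2.52], [-1.04, 4.18], [0, 3.07], [-2.55, 2.55]. Speed limits (rad/s): [2.22, 2.22, 2.57, 3.14, 3.14, 3.14].

## Interface

Orientations are given as [roll, pitch, yaw] about the fixed x, y, z axes, in that order (R = Rz(yaw) Ry(pitch) Rx(roll)).
In Python, from station import ctrl gives the robot as it stands. The module is installed in compiled form; this text tells all that it offers.
- The arm moves only by the shell command python3 -m creep 'ROWS' [FORCE]. ROWS is a JSON object of lists of equal length, an entry for each row: "translation": the shift along the world's x, y, z in mm, a list of three; "yaw": the turn about the world's z in rad; "gripper": the closure in counts, from 0 (fully open) to 255 (shut). A call has 1 to 5 rows; each row is the pose to reach, as a shift and turn from the pose measured when the call began; what a row does not reach only later rows make up. A row lasts 1/12 s, in which the tool goes at most 41.7 mm and 7.16 degrees, less where a joint would pass 70% of its speed; a pose out of reach is approached as far as the arm can. A call with a gripper value outside its range is refused whole. The fingers move at their own pace and stop on an object; FORCE is the grip in N (left out, the last holds). Time passes only in rows, so rows that repeat a pose let the fingers close. It gives the time, the measured TCP pose, the force and the opening at its end, in the units of the state.
- ctrl.get_obs(): the state, without advancing time (a new reading comes with each control period).
- ctrl.camera(name): name is "side" or "top"; returns a dict with "pixels" (400x640x3 uint8, red, green, blue), "depth" (400x640 float32, m along the optical axis (not along the pixel's ray), 0 where there is no reading), "fx", "fy", "cx", "cy" (pixels), "R" (3x3) and "t" (3): a world point X has camera coordinates R X + t. Camera axes: x right, y down, z forward; pixel columns grow to the right and rows downward; lengths in m; the calibration is good to about 2 mm. A picture is of the moment at which its call begins.
- ctrl.hand_in(): hands the job in, once; it reports no verdict.
The state is a dict: "time_s": time; "qpos": joint angles; "joint_vel": joint speeds; "tau": joint torques, N m; "ee_pos": TCP position; "eef_rot": TCP orientation; "force": force on the tool from outside, world axes, zero at the start; "moment": the same for the moment, N m; "grip_width": finger opening in m.
Only numpy, scipy, OpenCV 4.12 (cv2) and the standard library are available. Lean on these libraries where they do the work, as an engineer would, in place of code of your own. Each camera call takes 0.05 s, during which the arm holds its last target. There are 200 camera calls.

## Task

Take the T-handled key from its wooden stand and use its blade to turn both slotted cover screws of the white battery box clockwise until they are fully home, slots across the short side of the box. Then put the key back in its stand, blade down and fully seated, and let go. Turn the screws with the key, keep the gripper off the box, and leave the solar panel, lamp and adapter where they are.

Things in the scene. Friction and masses are not known exactly. Their poses are not given: they have to be found in the camera images.
- box: White plastic battery box 150 x 210 x 63 mm on a plywood board 180 x 240 x 12 mm, fixed to the table. Origin: centre of the board's underside, on the table. x is the short side, y the long side, z up; the flat cover is at z = 75 mm. Two slotted screws in rings on the cover at y = +72 and y = -72 mm; the rings and heads rise to z = 88 mm. Nothing else stands up from the cover.
- screw_a_slot (a point): Centre of the slot's floor of screw_a, on its turning axis, near the box's +y end, 78 mm above the table. x runs along the slot, z up; turns with the screw. The head, a 36 mm disc, has a straight slot right across it, 8 mm wide, 10 mm deep, open above; it does not rise or sink as it turns. A fixed ring, inside 42, outside 52 mm, stands round it, level with its top.
- screw_a (a joint): Steel slotted screw at the box's +y end. 0 = slot along the box's long side (fully loose), grows as it is turned clockwise seen from above, hard stop at 1.571 = slot along the box's short side, home. Stiff (about 0.12 N m of friction), stays where it is left, needs no downward push.
- screw_b_slot (a point): Centre of the slot's floor of screw_b, on its turning axis, near the box's -y end, 78 mm above the table. x runs along the slot, z up; turns with the screw. The head, a 36 mm disc, has a straight slot right across it, 8 mm wide, 10 mm deep, open above; it does not rise or sink as it turns. A fixed ring, inside 42, outside 52 mm, stands round it, level with its top.
- screw_b (a joint): Steel slotted screw at the box's -y end. 0 = slot along the box's long side (fully loose), grows as it is turned clockwise seen from above, hard stop at 1.571 = slot along the box's short side, home. Stiff (about 0.12 N m of friction), stays where it is left, needs no downward push.
- key: Loose T-handled key, about 250 g, 112 mm tall, at first upright in the stand. Origin: centre of the blade's end (lowest point); z up the shank, x along both the blade's width and the handle. Going up: steel blade 24 mm wide, 4 mm thick (2.8 mm over the last 4 mm) to z = 16 mm; shank of 22 mm diameter to 56; collar of 50 mm diameter to 62; neck of 14 mm diameter to 84; handle to 112.
- key_handle (a point): Middle of the key's black cross handle, 98 mm above the blade's end. The handle is a straight bar 90 mm long (x), 18 mm thick (y) and 28 mm high, flat-sided; pinch it across its thickness.
- stand: Fixed wooden block 90 x 90 x 62 mm with an upright 33 mm round hole right through its middle. Origin: centre of its underside, on the table; z up. The key hangs in the hole with its collar flat on the block's top, so the seated key's origin is 6 mm above the table; it may stand at any turn and has about 4 mm of play sideways.
- panel: Bystander: solar panel 120 x 190 x 18 mm, aluminium frame, lying on the table. Origin: centre of its underside.
- lamp: Bystander: white lamp box 80 x 130 x 34 mm. Origin: centre of its underside.
- adapter: Bystander: black plug-in adapter 70 x 45 x 30 mm. Origin: centre of its underside.
Mind the look-alikes: they are no part of the job. Leave any blue, purple or red look-alike of the key alone.

How it is judged:
By the outcome, as a careful person would: the job done as asked, in the order asked, and still so for the second after the job is handed in, with the robot touching nothing.
It also fails if it takes over 61 s, if anything falls off the work surface, if the arm or the gripper's body presses on something with over 40 N, if the wrist force passes 120 N, or if a joint passes its speed limit or range.

## Working session

There is one attempt and no reset: what is moved stays moved. The work goes in short steps, Python scripts to look and compute and a shell command to move; the robot and the scene stay as the last step left them, time stands still between calls to the robot, and variables do not carry over. Pictures are saved under pics/ and viewed, about 8 in all and at most 12, crops included, and the job is handed in when it is done.

```bash
mkdir -p pics; cat > h.py <<'E'
import numpy as np, cv2
from station import ctrl
def cam(n):
    c=ctrl.camera(n); c['R']=np.array(c['R']); c['t']=np.array(c['t']); return c
def save(c,f,box=None,s=1):
    im=cv2.cvtColor(c['pixels'],cv2.COLOR_RGB2BGR)
    if box: im=im[box[1]:box[3],box[0]:box[2]]
    cv2.imwrite(f,cv2.resize(im,None,fx=s,fy=s,interpolation=cv2.INTER_CUBIC))
def ray(c,u,v,z):
    d=c['R'].T@np.array([(u-c['cx'])/c['fx'],(v-c['cy'])/c['fy'],1]); o=-c['R'].T@c['t']
    return o+d*(z-o[2])/d[2]
def proj(c,X):
    p=c['R']@np.array(X)+c['t']; return np.array([c['fx']*p[0]/p[2]+c['cx'],c['fy']*p[1]/p[2]+c['cy']])
def pts(c):
    v,u=np.mgrid[:400,:640]; d=c['depth']
    P=np.stack([(u-c['cx'])/c['fx']*d,(v-c['cy'])/c['fy']*d,d],-1)
    return (P-c['t'])@c['R']
E
python3 - <<'E'
from h import *
for n in('top','side'):
    c=cam(n); save(c,f'pics/{n}0.png'); print(n,c['fx'],-c['R'].T@c['t'],c['R'][2])
o=ctrl.get_obs(); print(o)
E
```

```text
top 419.0512986071179 [0.44942419 0.00214438 1.28990761] [ 0.13592136  0.01164936 -0.99065114]
side 377.7564743670517 [0.34281367 0.73855049 0.97744326] [ 0.2109387  -0.63298609 -0.74487145]
{'time_s': 0.1, 'qpos': array([-1.33961444e+00,  3.00423832e-01,  1.52150331e+00,  9.58901283e-06,
        1.32066922e+00, -6.66112902e-02]), 'joint_vel': array([-0.00017491, -0.00183999, -0.00241623, -0.00072449,  0.00026844,
        0.00168046]), 'tau': array([ 7.30574757e-04, -5.32645476e+01, -3.53283620e+01,  7.09515042e-02,
        2.35044683e-02, -4.26154634e-05]), 'ee_pos': array([ 0.16132325, -0.52559721,  0.22394514]), 'eef_rot': array([-3.14059179e+00, -7.60765037e-05,  2.97790766e-01]), 'force': array([-0.23482245,  0.2276486 , -0.60736505]), 'moment': array([0.00650609, 0.01063421, 0.02024804]), 'grip_width': 0.0941974370419228}
```

View pics/top0.png

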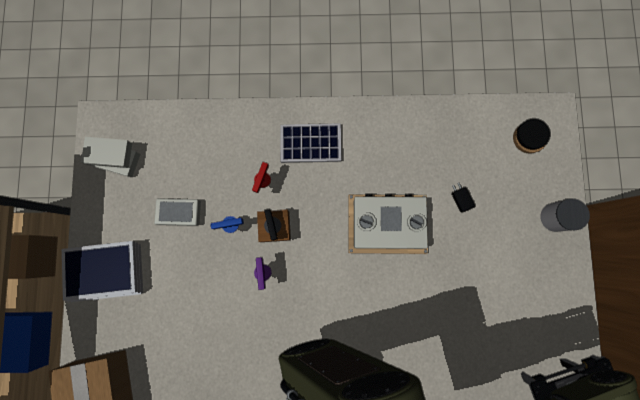

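View pics/side0.png

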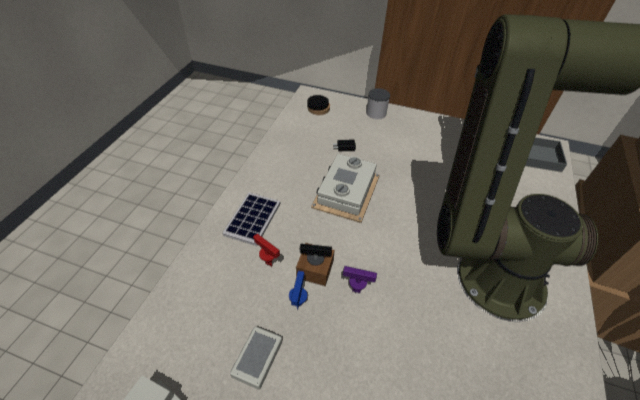

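Top view: the T-keys that could be mistaken are the black one in the wooden stand (270,224), red (261,177), blue (229,224) and purple (262,272). I choose the black one in the stand. The box is at (390,222), with screws at (368,222) and (416,222).

```bash
cat > m.py <<'E'
from h import *
def near(P,x0,x1,y0,y1,z0,z1): return ((P[...,0]>x0)&(P[...,0]<x1)&(P[...,1]>y0)&(P[...,1]<y1)&(P[...,2]>z0)&(P[...,2]<z1))
def rect(c,m,z):
    cs,_=cv2.findContours(m.astype(np.uint8),0,2); k=max(cs,key=cv2.contourArea)[:,0]
    w=np.array([ray(c,u,v,z)[:2] for u,v in k],np.float32)*1000
    r=cv2.minAreaRect(w); return r
E
python3 - <<'E'
from m import *
for n in('top','side'):
    c=cam(n);P=pts(c);px=c['pixels'].astype(int)
    s=proj(c,(0.47,0.15,0.1)); 
    # approx from top pixel
    if n=='top': k0=ray(c,270,224,.112); b0=ray(c,390,222,.075); print('k0',k0,'b0',b0)
    m=near(P,k0[0]-.07,k0[0]+.07,k0[1]-.07,k0[1]+.07,.1,.13)
    print(n,'handle',rect(c,m,.118 if n=='top' else .118),m.sum(),np.median(P[m],0))
    m=near(P,k0[0]-.07,k0[0]+.07,k0[1]-.07,k0[1]+.07,.05,.075)
    print(n,'stand',rect(c,m,.062),P[m].mean(0))
    m=near(P,b0[0]-.16,b0[0]+.16,b0[1]-.16,b0[1]+.16,.066,.1)
    print(n,'cover',rect(c,m,.075),np.median(P[m],0))
    m=near(P,b0[0]-.16,b0[0]+.16,b0[1]-.16,b0[1]+.16,.006,.1)
    print(n,'board',rect(c,m,.012))
    if n=='top': save(c,'pics/t1.png',(220,170,450,270),3.4)
    else:
        p=proj(c,k0);q=proj(c,b0);print(p,q)
E
```

```text
k0 [0.53289199 0.15880378 0.112     ] b0 [ 0.53664972 -0.18423961  0.075     ]
top handle ((533.0324096679688, 156.64682006835938), (90.08877563476562, 19.244800567626953), 13.237765312194824) 220 [0.53253073 0.15762932 0.11718893]
top stand ((533.444580078125, 157.56114196777344), (90.18473815917969, 90.82347869873047), 3.3261349201202393) [0.53278295 0.15591454 0.06283768]
top cover ((537.6790771484375, -186.65545654296875), (207.70729064941406, 148.8184356689453), 88.45024108886719) [ 0.53654815 -0.18549847  0.075553  ]
top board ((538.106201171875, -187.065673828125), (242.05157470703125, 185.79090881347656), 88.77404022216797)
side handle ((531.0384521484375, 165.50379943847656), (88.47300720214844, 29.026853561401367), 12.987107276916504) 269 [0.53129622 0.16260021 0.11596087]
side stand ((532.1494140625, 162.8280487060547), (91.50636291503906, 95.49002838134766), 3.936023473739624) [0.52831622 0.17756435 0.06230491]
side cover ((535.4619750976562, -183.9445037841797), (225.39109802246094, 150.31924438476562), 88.76497650146484) [ 0.53350597 -0.17272303  0.07514092]
side board ((539.8778686523438, -213.650390625), (310.2140197753906, 189.33230590820312), 89.03966522216797)
[315.41857565 248.28481854] [347.71104827 177.11524948]
```

View pics/t1.png

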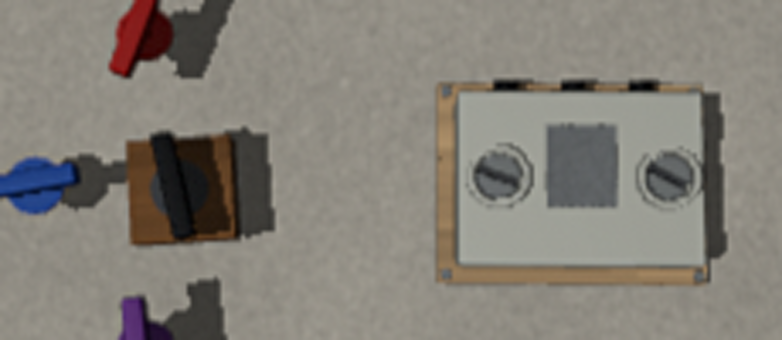

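The black key sits in the wooden stand at crop (172,185), with its handle at about 13° from world x. Red, blue and purple are clear of it. Both screw slots, at crop (501,175) and (669,176), are already partly clockwise. Next I measure the screws.

```bash
cat > sc.py <<'E'
from m import *
def screws(f=None):
    c=cam('top');P=pts(c);g=cv2.cvtColor(c['pixels'],cv2.COLOR_RGB2GRAY).astype(float)
    b=np.array([.5375,-.186]);th=np.radians(88.6);e=np.array([np.cos(th),np.sin(th)])
    for nm,s in(('+y',.072),('-y',-.072)):
        w=b+s*e; u,v=proj(c,(*w,.088))
        m=near(P,w[0]-.04,w[0]+.04,w[1]-.04,w[1]+.04,.083,.1)
        print(nm,'pred',w.round(4),'px',(u,v),'raised depth mean',P[m].mean(0).round(4) if m.any() else None,m.sum())
        # resample onto plane z=.088, 0.5mm
        r=np.arange(-30,30.1,.5)/1000; X,Y=np.meshgrid(w[0]+r,w[1]+r,indexing='ij')
        uv=np.array([proj(c,(x,y,.088)) for x,y in zip(X.ravel(),Y.ravel())]).astype(np.float32).reshape(*X.shape,2)
        I=cv2.remap(g.astype(np.float32),uv[...,0],uv[...,1],cv2.INTER_CUBIC)
        rr=np.hypot(X-w[0],Y-w[1])<.015; t=np.percentile(I[rr],25); k=rr&(I<t)
        q=np.stack([X[k]-w[0],Y[k]-w[1]],1); q0=q.mean(0); val,vec=np.linalg.eigh(np.cov(q.T)); d=vec[:,1]
        print('  dark centre off',(q0*1000).round(1),'slot deg',np.degrees(np.arctan2(d[1],d[0]))%180,'elong',val[1]/val[0])
        if f: cv2.imwrite(f'pics/{f}{nm}.png',cv2.resize(np.clip(I,0,255).astype(np.uint8)[::-1,::-1],None,fx=3,fy=3))
    return c
if __name__=='__main__':
    screws('s')
    import cv2,numpy as np
    cv2.imwrite('pics/ss.png',np.hstack([cv2.imread('pics/s+y.png'),cv2.imread('pics/s-y.png')]))
E
python3 sc.py
```

```text
+y pred [ 0.5393 -0.114 ] px (np.float64(366.1205805070483), np.float64(221.08509094422064)) raised depth mean [ 0.5381 -0.115   0.0878] 178
  dark centre off [-0.7  0.3] slot deg 68.70504394071625 elong 23.166428730067093
-y pred [ 0.5357 -0.258 ] px (np.float64(416.5070754530221), np.float64(221.6360042994077)) raised depth mean [ 0.5361 -0.2578  0.088 ] 193
  dark centre off [-0.3  1. ] slot deg 60.43357112619359 elong 21.821836400992986
```

View pics/ss.png

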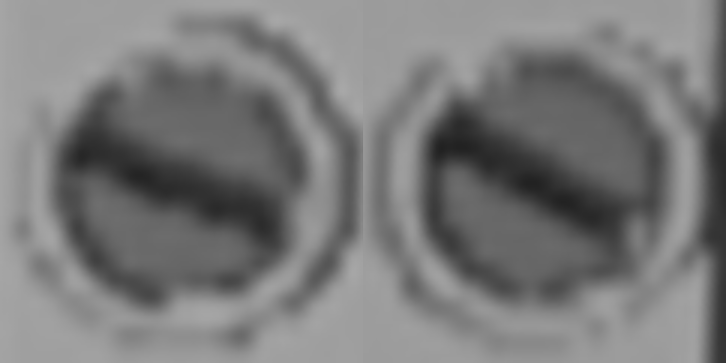

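```bash
python3 -m creep '{"translation":[[35,30,0],[70,65,0],[105,100,0],[140,135,0],[170,170,0]],"yaw":[0,0,0,0,-0.067],"gripper":[120,120,120,120,120]}' 40
python3 -m creep '{"translation":[[30,30,0],[60,60,0],[90,90,0],[120,120,0],[150,150,0]],"yaw":[0,0,0,0,0],"gripper":[120,120,120,120,120]}'
```

```text
time_s: 0.67
ee_pos: [0.3106, -0.3781, 0.2242]
eef_rot: [-3.141, -0.0, 0.232]
force: [1.2, -0.6, -0.2]
grip_width: 0.064
time_s: 1.08
ee_pos: [0.4578, -0.2302, 0.2243]
eef_rot: [-3.141, -0.0, 0.232]
force: [0.4, -0.6, 0.5]
grip_width: 0.0495
```

Rectified crops (+y on the left, −y on the right): the slots are dark bands at about 68.7° and 60.4° from world x. The screw centres agree with the box geometry to about 1 mm. Going on to above the key.

```bash
python3 -m creep '{"translation":[[15,38,0],[30,76,0],[45,114,0],[60,152,0],[75,190,0]],"yaw":[0,0,0,0,0],"gripper":[120,120,120,120,120]}'
python3 -m creep '{"translation":[[5,38,0],[10,76,0],[15,114,0],[15,152,0],[20,190,0]],"yaw":[0,0,0,0,0],"gripper":[120,120,120,120,120]}'
```

```text
time_s: 1.5
ee_pos: [0.5331, -0.0381, 0.2244]
eef_rot: [-3.141, -0.0, 0.232]
force: [0.1, -1.5, -0.1]
grip_width: 0.0497
time_s: 1.92
ee_pos: [0.5526, 0.1538, 0.2244]
eef_rot: [-3.141, -0.0, 0.232]
force: [0.4, 0.2, 0.7]
grip_width: 0.0502
```

```bash
python3 -m creep '{"translation":[[-20,3,0],[-20,3,0],[-20,3,-30],[-20,3,-60],[-20,3,-60]],"yaw":[0,0,0,0,0],"gripper":[120,120,120,120,120]}'
python3 - <<'E'
from h import *
c=cam('side'); save(c,'pics/app.png',(230,170,400,310),4.5)
E
```

```text
time_s: 2.33
ee_pos: [0.5307, 0.1558, 0.1595]
eef_rot: [-3.141, 0.007, 0.231]
force: [-0.8, -1.1, -0.8]
grip_width: 0.0496
```

View pics/app.png

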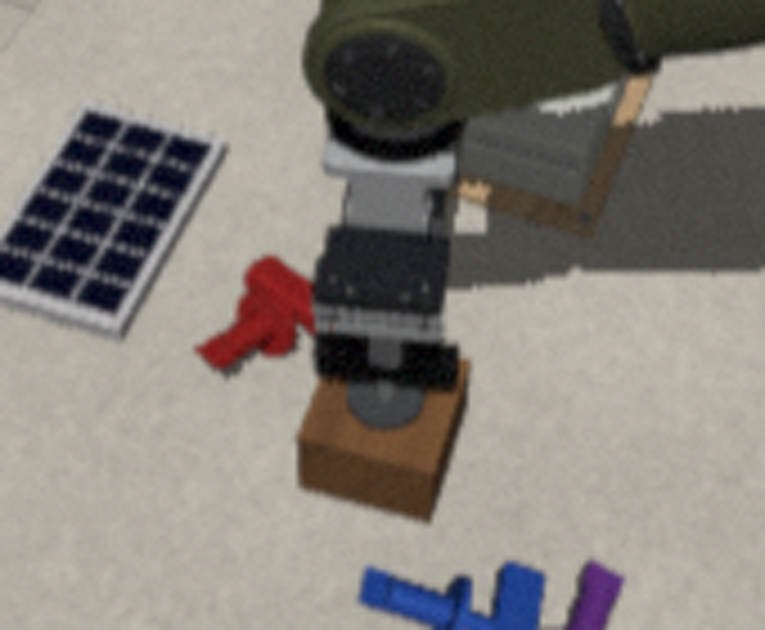

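The fingers straddle the black handle: finger centre at crop x≈387, handle spanning 315–460. The look-alikes lie on the table, well clear. I descend, close and check.

```bash
python3 -m creep '{"translation":[[2,1,-25],[2,1,-50],[2,1,-56],[2,1,-56],[2,1,-56]],"yaw":[0,0,0,0,0],"gripper":[120,120,120,120,120]}'
python3 -m creep '{"translation":[[0,0,0],[0,0,0],[0,0,0],[0,0,0],[0,0,0]],"yaw":[0,0,0,0,0],"gripper":[255,255,255,255,255]}' 50
python3 -m creep '{"translation":[[0,0,0],[0,0,0],[0,0,0]],"yaw":[0,0,0],"gripper":[255,255,255]}' 50
```

```text
time_s: 2.8
ee_pos: [0.5346, 0.1569, 0.1085]
eef_rot: [-3.141, 0.003, 0.231]
force: [0.6, 0.3, 0.4]
grip_width: 0.0497
time_s: 3.22
ee_pos: [0.5347, 0.157, 0.1089]
eef_rot: [-3.141, 0.002, 0.231]
force: [0.7, 1.3, 0.6]
grip_width: 0.0198
time_s: 3.47
ee_pos: [0.5346, 0.157, 0.1089]
eef_rot: [-3.141, 0.002, 0.231]
force: [-1.6, 0.2, -0.0]
grip_width: 0.0177
```

```bash
python3 -m creep '{"translation":[[0,0,15],[0,0,35],[0,0,60],[0,0,90],[0,0,120]],"yaw":[0,0,0,0,0],"gripper":[255,255,255,255,255]}' 60
python3 -m creep '{"translation":[[0,0,10],[0,0,10],[0,0,10]],"yaw":[0,0,0],"gripper":[255,255,255]}' 60
python3 - <<'E'
from m import *
o=ctrl.get_obs();e=o['ee_pos'];print(e,o['eef_rot'],o['moment'])
for n in('side','top'):
    c=cam(n);P=pts(c);save(c,f'pics/lift{n}.png',(230,130,420,290),4)
    m=near(P,e[0]-.08,e[0]+.08,e[1]-.08,e[1]+.08,e[2]-.03,e[2]+.012)&(c['pixels'].max(-1)<60)
    q=P[m];print(n,m.sum(),q.min(0) if len(q) else 0,q.max(0) if len(q) else 0)
    uv=proj(c,e);print(uv)
    # lowest points of key
    m=near(P,e[0]-.05,e[0]+.05,e[1]-.05,e[1]+.05,e[2]-.11,e[2]-.06);q=P[m]
    if len(q): print('low',q.mean(0),q.min(0),q.max(0))
E
```

```text
time_s: 3.88
ee_pos: [0.5342, 0.1569, 0.2296]
eef_rot: [-3.141, 0.004, 0.231]
force: [0.1, 0.2, -2.8]
grip_width: 0.0173
time_s: 4.13
ee_pos: [0.5339, 0.1568, 0.2383]
eef_rot: [-3.141, 0.005, 0.231]
force: [-0.5, 0.9, -2.7]
grip_width: 0.0178
[0.53392537 0.15676647 0.23829673] [-3.14148648  0.00497711  0.23074075] [ 0.05754205 -0.04051946  0.04450411]
side 102 [0.48732877 0.13872142 0.20893492] [0.56803957 0.18049359 0.24938297]
[316.19408109 218.70718242]
low [0.53005857 0.16318748 0.15527758] [0.52057692 0.15532209 0.1340438 ] [0.54320254 0.16983592 0.17432029]
top 50 [0.48881101 0.14337756 0.23077011] [0.5137763  0.16113616 0.25009724]
[264.16225887 220.11424215]
```

View pics/liftside.png

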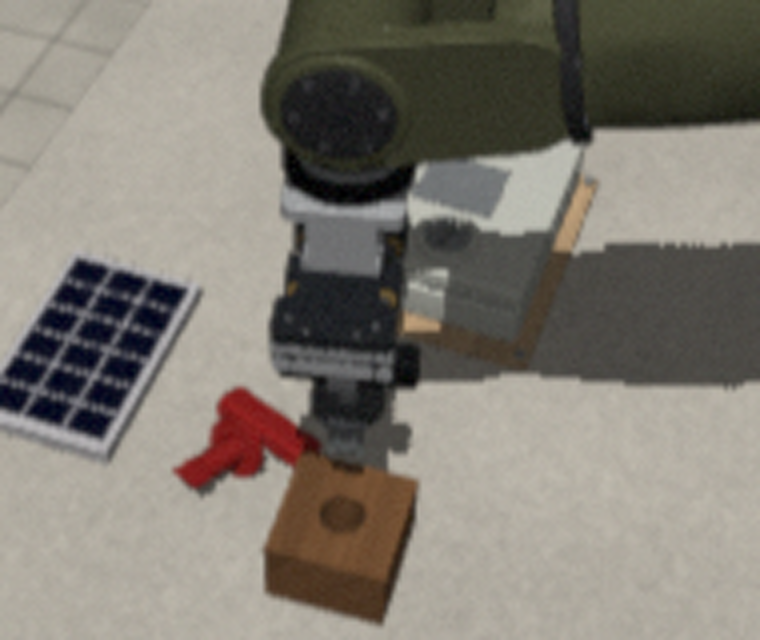

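The key is held upright, with the blade end at crop (347,468) and the stand hole visible at (342,514). The handle end and shank agree with a centred grasp to 1–2 mm. I move over the +y screw and turn to the slot angle.

```bash
python3 -m creep '{"translation":[[0,-35,0],[0,-70,0],[0,-105,0],[0,-140,0],[0,-175,0]],"yaw":[0.12,0.24,0.36,0.48,0.6],"gripper":[255,255,255,255,255]}'
python3 -m creep '{"translation":[[1,-30,0],[2,-60,0],[3,-90,0],[4,-96,0],[4,-96,0]],"yaw":[0.12,0.24,0.36,0.368,0.368],"gripper":[255,255,255,255,255]}'
python3 - <<'E'
from m import *
o=ctrl.get_obs();print(o['ee_pos'],o['eef_rot'],o['force'])
c=cam('side');print('hole',ray(c,315.5,258.5,.062))
# hole: dark pixels in stand top
P=pts(c);H=cv2.cvtColor(c['pixels'],cv2.COLOR_RGB2GRAY)
for dz in(0,):
    m=np.zeros((400,640),np.uint8)
    m[240:285,290:345]=H[240:285,290:345]
u,v=map(int,(315,258));sub=H[v-14:v+14,u-16:u+16];print(sub[::3,::3])
t=c
ct=cam('top');print('holetop',proj(ct,(.5334,.1576,.062)))
save(ct,'pics/tt.png',(240,150,440,270),4)
save(c,'pics/s2.png',(290,110,420,230),5)
E
```

```text
time_s: 4.65
ee_pos: [0.5328, -0.019, 0.2355]
eef_rot: [-3.139, 0.009, 0.834]
force: [1.0, -0.3, -2.9]
grip_width: 0.0175
time_s: 5.07
ee_pos: [0.5364, -0.1166, 0.2336]
eef_rot: [-3.137, 0.009, 1.199]
force: [-0.0, 0.5, -2.4]
grip_width: 0.0175
[ 0.53635641 -0.11655563  0.23362938] [-3.13650962  0.00924456  1.19900752] [-0.02927475  0.50737013 -2.44878897]
hole [0.53165115 0.15892242 0.062     ]
[[ 81  55  78  74  96 143 163 167 170 174 171]
 [163 157  73  71  75  81  85  91 118 144 168]
 [164 119  73  74  79  82  84  87  80  83  81]
 [170  85  75  71  81  74  85  88  85  82  82]
 [157  78  75  75  49  61  56  57  86  80  84]
 [ 99  75  72  83  48  58  58  47  83  82  89]
 [ 81  75  74  81  73  59  66  85  82  84  84]
 [ 82  74  75  81  83  87  83  84  79  82  63]
 [ 60  69  81  81  84  90  84  76  81  85  37]
 [ 52  56  57  59  70  82  85  82  82  79  50]]
holetop [272.6682244  224.99828883]
```

View pics/s2.png

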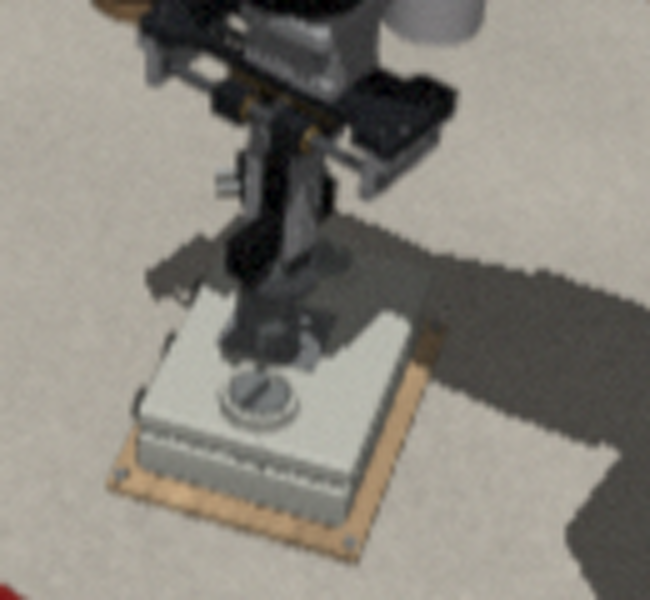

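The key is over the box, with the blade end above the +y screw at crop (258,395); the slot runs diagonally. I correct by (+2,+3) mm and lower to just above the head before the fit check.

```bash
python3 -m creep '{"translation":[[2,3,-10],[2,3,-25],[2,3,-37],[2,3,-37],[2,3,-37]],"yaw":[0,0,0,0,0],"gripper":[255,255,255,255,255]}'
python3 - <<'E'
from m import *
o=ctrl.get_obs();e=o['ee_pos'];print(e,o['eef_rot'],o['force'])
c=cam('side');save(c,'pics/s3.png',(305,155,375,205),10)
R=cv2.Rodrigues(np.zeros(3))[0]
for z in(.088,.078): print('slot ctr px',(proj(c,(.5385,-.1145,z))-[305,155])*10)
print('expected blade end px',(proj(c,(e[0],e[1]-.001,e[2]-.103))-[305,155])*10)
E
```

```text
time_s: 5.58
ee_pos: [0.5384, -0.1103, 0.1965]
eef_rot: [-3.136, 0.009, 1.2]
force: [-1.4, 0.7, -2.4]
grip_width: 0.0175
[ 0.53839474 -0.11026283  0.19648196] [-3.13562159  0.00889004  1.20031693] [-1.37733679  0.69440236 -2.39522732]
slot ctr px [365.33373781 329.55969087]
slot ctr px [363.23910645 350.65704375]
expected blade end px [363.91925755 324.57565201]
```

View pics/s3.png

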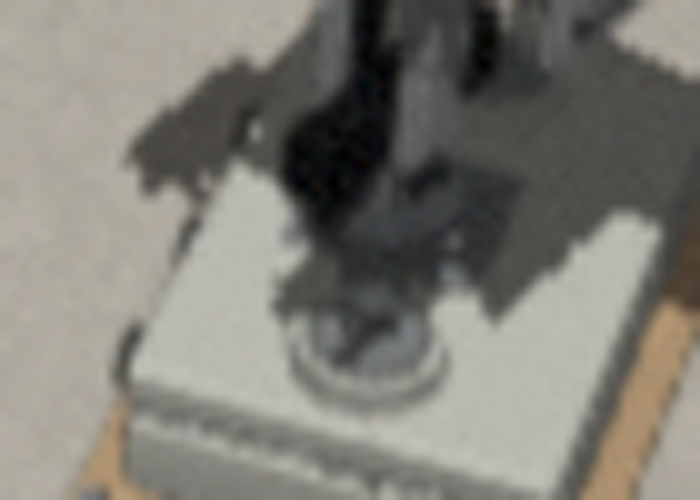

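The ring is centred at crop (368,330) against a predicted 365, and the blade end lies at about (365,325) over the slot. I shift 3 mm in −y and go in gently, watching the force.

```bash
python3 -m creep '{"translation":[[0,-3,0],[0,-3,-2],[0,-3,-5],[0,-3,-7],[0,-3,-7]],"yaw":[0,0,0,0,0],"gripper":[255,255,255,255,255]}'
python3 -m creep '{"translation":[[0,0,-2],[0,0,-4],[0,0,-5],[0,0,-5]],"yaw":[0,0,0,0],"gripper":[255,255,255,255]}'
```

```text
time_s: 6.05
ee_pos: [0.5386, -0.1135, 0.1899]
eef_rot: [-3.137, 0.009, 1.2]
force: [0.3, -0.1, -3.2]
grip_width: 0.0174
time_s: 6.38
ee_pos: [0.5385, -0.1135, 0.1846]
eef_rot: [-3.136, 0.009, 1.2]
force: [0.7, -0.7, -2.2]
grip_width: 0.0179
```

```bash
python3 -m creep '{"translation":[[0,-1,-1],[0,-1,-2],[0,-1,-2],[0,-1,-2],[0,-1,-2]],"yaw":[0,0,-0.08,-0.16,-0.24],"gripper":[255,255,255,255,255]}'
python3 -c "
from h import *
o=ctrl.get_obs();print(o['moment'],o['force'])"
python3 -m creep '{"translation":[[0,0,0],[0,0,0],[0,0,0],[0,0,0],[0,0,0]],"yaw":[-0.08,-0.16,-0.24,-0.32,-0.40],"gripper":[255,255,255,255,255]}'
python3 -c "
from h import *
o=ctrl.get_obs();print(o['moment'],o['force'])"
```

```text
time_s: 6.8
ee_pos: [0.5387, -0.1147, 0.1825]
eef_rot: [-3.137, 0.009, 0.956]
force: [2.0, -1.4, -3.6]
grip_width: 0.0176
[-0.48239996 -0.47976166  0.07415296] [ 1.95244616 -1.38662797 -3.60338535]
time_s: 7.22
ee_pos: [0.5387, -0.1151, 0.1826]
eef_rot: [-3.138, 0.009, 0.552]
force: [0.5, -1.5, -3.8]
grip_width: 0.0179
[-0.51779475 -0.04090265  0.11867185] [ 0.52980894 -1.4848758  -3.80667445]
```

```bash
python3 -m creep '{"translation":[[0,0,0],[0,0,0],[0,0,0],[0,0,0],[0,0,0]],"yaw":[-0.1,-0.2,-0.3,-0.4,-0.5],"gripper":[255,255,255,255,255]}'
python3 -m creep '{"translation":[[0,0,0],[0,0,0],[0,0,0],[0,0,0]],"yaw":[-0.06,-0.12,-0.18,-0.22],"gripper":[255,255,255,255]}'
python3 -c "
from h import *
o=ctrl.get_obs();print(o['moment'],o['force'],o['eef_rot'])"
python3 -m creep '{"translation":[[0,0,0],[0,0,0]],"yaw":[-0.03,-0.03],"gripper":[255,255]}'
python3 -c "
from h import *
o=ctrl.get_obs();print(o['moment'],o['force'],o['eef_rot'])"
```

```text
time_s: 7.63
ee_pos: [0.5385, -0.1154, 0.1825]
eef_rot: [-3.138, 0.01, 0.047]
force: [-1.2, -1.3, -1.4]
grip_width: 0.0173
time_s: 7.97
ee_pos: [0.5384, -0.1156, 0.1825]
eef_rot: [-3.139, 0.01, -0.176]
force: [-1.7, -1.1, -1.5]
grip_width: 0.0178
[-0.20374041  0.4593632   0.13019351] [-1.67143091 -1.07432983 -1.47179417] [-3.13866501  0.01001447 -0.17568997]
time_s: 8.13
ee_pos: [0.5383, -0.1157, 0.1825]
eef_rot: [-3.139, 0.01, -0.207]
force: [-1.0, -0.4, -1.0]
grip_width: 0.0179
[0.01442455 0.25766795 0.16348454] [-0.99321236 -0.39670172 -0.95314512] [-3.13878503  0.01024726 -0.20719223]
```

```bash
for i in 1; do
python3 -m creep '{"translation":[[0,0,0],[0,0,0]],"yaw":[-0.03,-0.03],"gripper":[255,255]}'
python3 -c "
from h import *
o=ctrl.get_obs();print(o['moment'],o['eef_rot'])"
python3 -m creep '{"translation":[[0,0,0],[0,0,0]],"yaw":[-0.03,-0.03],"gripper":[255,255]}'
python3 -c "
from h import *
o=ctrl.get_obs();print(o['moment'],o['eef_rot'])"
python3 -m creep '{"translation":[[0,0,0],[0,0,0]],"yaw":[-0.03,-0.03],"gripper":[255,255]}'
python3 -c "
from h import *
o=ctrl.get_obs();print(o['moment'],o['eef_rot'])"
done
```

```text
time_s: 8.3
ee_pos: [0.5382, -0.1157, 0.1825]
eef_rot: [-3.139, 0.01, -0.237]
force: [-0.9, 0.2, -1.5]
grip_width: 0.0182
[0.05791468 0.14709669 0.10795464] [-3.13880669  0.01032116 -0.23736706]
time_s: 8.47
ee_pos: [0.5382, -0.1157, 0.1825]
eef_rot: [-3.139, 0.01, -0.267]
force: [-0.4, -0.1, -2.1]
grip_width: 0.0176
[-0.00541777  0.18904375  0.19222297] [-3.13892689  0.010338   -0.267002  ]
time_s: 8.63
ee_pos: [0.5382, -0.1157, 0.1825]
eef_rot: [-3.139, 0.01, -0.296]
force: [-0.8, -0.4, -1.5]
grip_width: 0.0176
[-0.08962199  0.1717453   0.40793311] [-3.1391149   0.01030425 -0.29615363]
```

The moment jumps to 0.41 N m at yaw −0.30, against about 0.12 while turning, so it is on the hard stop. I back off within the slack, lift and head for the −y screw.

```bash
python3 -m creep '{"translation":[[0,0,0],[0,0,0],[0,0,8],[0,0,20],[0,0,35]],"yaw":[0.1,0.2,0.2,0.2,0.2],"gripper":[255,255,255,255,255]}'
python3 -c "
from h import *
o=ctrl.get_obs();print(o['moment'],o['force'])"
python3 -m creep '{"translation":[[0,-5,3],[-1,-30,3],[-1,-60,3],[-2,-90,3],[-2,-120,3]],"yaw":[0.12,0.24,0.36,0.48,0.6],"gripper":[255,255,255,255,255]}'
python3 -m creep '{"translation":[[-1,-12,0],[-1,-23,0],[-1,-23,0],[-1,-23,0],[-1,-23,0]],"yaw":[0.12,0.24,0.36,0.48,0.55],"gripper":[255,255,255,255,255]}'
python3 - <<'E'
from h import *
o=ctrl.get_obs();print(o['ee_pos'],o['eef_rot'],o['moment'])
c=cam('side');a=proj(c,(.5385,-.1145,.088)).astype(int);print(a)
save(c,'pics/s4.png',(310,135,380,195),9)
E
```

```text
time_s: 9.05
ee_pos: [0.538, -0.1156, 0.2178]
eef_rot: [-3.139, 0.011, -0.098]
force: [1.2, -0.5, -2.9]
grip_width: 0.0174
[ 0.03148069 -0.0110372   0.061931  ] [ 1.17579366 -0.45298432 -2.86184271]
time_s: 9.47
ee_pos: [0.5359, -0.2369, 0.2216]
eef_rot: [-3.139, 0.011, 0.506]
force: [0.7, 0.0, -2.8]
grip_width: 0.0173
time_s: 9.88
ee_pos: [0.5349, -0.2602, 0.2221]
eef_rot: [-3.14, 0.011, 1.06]
force: [-0.2, -0.0, -2.6]
grip_width: 0.0174
[ 0.53490662 -0.26018876  0.22213466] [-3.13966303  0.01063925  1.05961443] [-0.06144978 -0.09974816 -0.03295252]
[341 187]
```

View pics/s4.png

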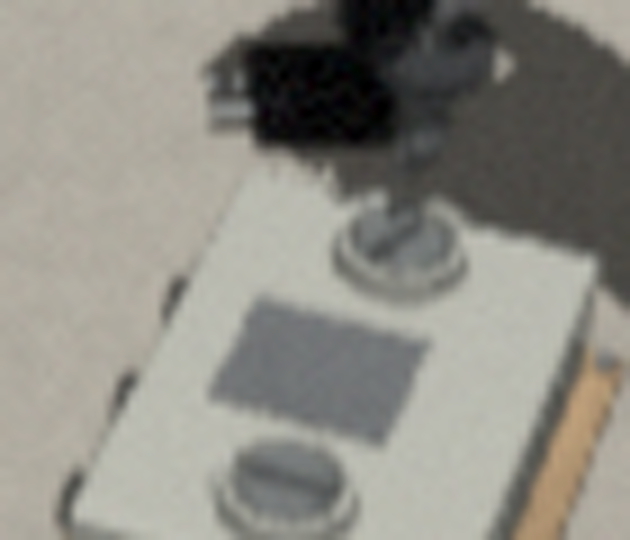

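Slot a now appears near the short-side direction at crop (285,483). I quantify it by rectifying the side view before going on.

```bash
cat > sl.py <<'E'
from m import *
def slot(n,w,z=.083,f=None,rad=.013):
    c=cam(n);g=cv2.cvtColor(c['pixels'],cv2.COLOR_RGB2GRAY).astype(np.float32)
    r=np.arange(-28,28.1,.5)/1000; X,Y=np.meshgrid(w[0]+r,w[1]+r,indexing='ij')
    def rect(z):
        uv=np.array([proj(c,(x,y,z)) for x,y in zip(X.ravel(),Y.ravel())]).astype(np.float32).reshape(*X.shape,2)
        return cv2.remap(g,uv[...,0],uv[...,1],cv2.INTER_CUBIC)
    I=rect(.088); rr=np.hypot(X-w[0],Y-w[1])<rad
    for p in(15,25):
        k=rr&(I<np.percentile(I[rr],p)); q=np.stack([X[k]-w[0],Y[k]-w[1]],1)
        val,vec=np.linalg.eigh(np.cov(q.T)); d=vec[:,1]
        print(n,p,'off',(q.mean(0)*1000).round(1),'deg',((np.degrees(np.arctan2(d[1],d[0]))+60)%180-60).round(1),'elong',(val[1]/val[0]).round(1))
    J=cv2.resize(np.clip(I,0,255).astype(np.uint8)[::-1,::-1],None,fx=3,fy=3)
    if f: cv2.imwrite(f,J)
    return J
E
python3 - <<'E'
from sl import *
a=(.5385,-.1145)
J=[slot(n,a) for n in('side','top')]
cv2.imwrite('pics/sa.png',np.hstack(J))
E
```

```text
side 15 off [ 0.1 -0.7] deg -2.0 elong 45.2
side 25 off [ 0.2 -0.7] deg -2.0 elong 23.6
top 15 off [3.8 1.2] deg -2.9 elong 16.8
top 25 off [0.7 1.3] deg -2.7 elong 20.7
```

Slot a reads −2.0° (side) and −2.8° (top) against the box's short axis at −1.4°, so it is home. Now inserting in the −y screw.

```bash
python3 -m creep '{"translation":[[1,3,0],[1,3,-12],[1,3,-26],[1,3,-28],[1,3,-28]],"yaw":[0,0,0,0,0],"gripper":[255,255,255,255,255]}'
python3 -m creep '{"translation":[[0,0,-2],[0,0,-4],[0,0,-5],[0,0,-5]],"yaw":[0,0,0,0],"gripper":[255,255,255,255]}'
python3 -c "
from h import *
o=ctrl.get_obs();print(o['ee_pos'],o['moment'],o['force'])"
```

```text
time_s: 10.45
ee_pos: [0.5356, -0.2566, 0.1928]
eef_rot: [-3.138, 0.011, 1.051]
force: [-0.1, 0.1, -2.2]
grip_width: 0.0175
time_s: 10.78
ee_pos: [0.5356, -0.2566, 0.1878]
eef_rot: [-3.138, 0.011, 1.051]
force: [-0.5, -0.2, -3.3]
grip_width: 0.0172
[ 0.53563816 -0.25658115  0.18780735] [-0.020695   -0.07243704 -0.03472622] [-0.4811502  -0.24931188 -3.27559286]
```

```bash
python3 -m creep '{"translation":[[0,-1,-2],[0,-1,-4],[0,-1,-5],[0,-1,-5]],"yaw":[0,0,0,0],"gripper":[255,255,255,255]}'
python3 -c "
from h import *
o=ctrl.get_obs();print(o['ee_pos'],o['moment'],o['force'])"
python3 -m creep '{"translation":[[0,0,0],[0,0,0],[0,0,0],[0,0,0],[0,0,0]],"yaw":[-0.08,-0.16,-0.24,-0.32,-0.40],"gripper":[255,255,255,255,255]}'
python3 -c "
from h import *
o=ctrl.get_obs();print(o['moment'],o['force'])"
```

```text
time_s: 11.12
ee_pos: [0.5355, -0.2576, 0.1825]
eef_rot: [-3.137, 0.011, 1.051]
force: [-0.4, 0.0, -1.6]
grip_width: 0.0177
[ 0.53554726 -0.25758117  0.18253132] [-0.03112966 -0.05885992  0.02235561] [-0.37747866  0.00777416 -1.64433942]
time_s: 11.53
ee_pos: [0.5359, -0.2581, 0.1827]
eef_rot: [-3.139, 0.011, 0.647]
force: [2.6, -4.2, -4.9]
grip_width: 0.0176
[-1.02809034 -0.72892151  0.14857211] [ 2.57305732 -4.24815253 -4.93453418]
```

```bash
python3 -m creep '{"translation":[[0,0,0],[0,0,0],[0,0,0],[0,0,0],[0,0,0]],"yaw":[-0.1,-0.2,-0.3,-0.4,-0.5],"gripper":[255,255,255,255,255]}'
python3 -m creep '{"translation":[[0,0,0],[0,0,0],[0,0,0],[0,0,0],[0,0,0]],"yaw":[-0.08,-0.16,-0.24,-0.32,-0.36],"gripper":[255,255,255,255,255]}'
python3 -c "
from h import *
o=ctrl.get_obs();print(o['moment'],o['force'],o['eef_rot'])"
python3 -m creep '{"translation":[[0,0,0],[0,0,0]],"yaw":[-0.03,-0.03],"gripper":[255,255]}'
python3 -c "
from h import *
o=ctrl.get_obs();print(o['moment'],o['eef_rot'])"
python3 -m creep '{"translation":[[0,0,0],[0,0,0]],"yaw":[-0.03,-0.03],"gripper":[255,255]}'
python3 -c "
from h import *
o=ctrl.get_obs();print(o['moment'],o['eef_rot'])"
```

```text
time_s: 11.95
ee_pos: [0.5359, -0.2587, 0.1826]
eef_rot: [-3.14, 0.011, 0.142]
force: [0.6, -4.7, -5.0]
grip_width: 0.0176
time_s: 12.37
ee_pos: [0.5358, -0.2591, 0.1826]
eef_rot: [-3.141, 0.01, -0.223]
force: [-0.4, -2.5, -3.8]
grip_width: 0.0174
[-0.7596279   0.11291964  0.12990902] [-0.39940412 -2.45698394 -3.77785179] [-3.14138782  0.01047466 -0.22250833]
time_s: 12.53
ee_pos: [0.5357, -0.2593, 0.1826]
eef_rot: [3.142, 0.011, -0.254]
force: [0.2, -1.2, -3.4]
grip_width: 0.0173
[-0.33392397  0.07879982  0.13973837] [ 3.14152991  0.01052548 -0.25413677]
time_s: 12.7
ee_pos: [0.5357, -0.2594, 0.1826]
eef_rot: [3.141, 0.01, -0.284]
force: [0.0, -0.3, -2.6]
grip_width: 0.0179
[-0.2188816   0.02713131  0.30768612] [ 3.14128073  0.01044499 -0.28408797]
```

One more small step to be sure of the stop, then I unload and lift. I re-measure both slots before returning.

```bash
python3 -m creep '{"translation":[[0,0,0],[0,0,0]],"yaw":[-0.02,-0.02],"gripper":[255,255]}'
python3 -c "
from h import *
o=ctrl.get_obs();print(o['moment'],o['eef_rot'])"
python3 -m creep '{"translation":[[0,0,0],[0,0,0],[0,0,8],[0,0,25],[0,0,50]],"yaw":[0.1,0.2,0.2,0.2,0.2],"gripper":[255,255,255,255,255]}'
python3 -m creep '{"translation":[[0,40,5],[0,80,5],[0,120,5],[0,160,5],[0,200,5]],"yaw":[0.06,0.12,0.18,0.24,0.3],"gripper":[255,255,255,255,255]}'
python3 -m creep '{"translation":[[0,40,0],[0,80,0],[0,120,0],[0,150,0],[0,150,0]],"yaw":[0.02,0.02,0.02,0.02,0.02],"gripper":[255,255,255,255,255]}'
python3 - <<'E'
from sl import *
o=ctrl.get_obs();print(o['ee_pos'],o['eef_rot'],o['moment'],o['force'])
for n in('side','top'):
    slot(n,(.5385,-.1145));slot(n,(.5357,-.2578))
E
```

```text
time_s: 12.87
ee_pos: [0.5357, -0.2594, 0.1826]
eef_rot: [3.141, 0.01, -0.304]
force: [-0.1, -0.8, -3.4]
grip_width: 0.0173
[-0.3042725   0.07042133  0.35598716] [ 3.1411394   0.0104926  -0.30426886]
time_s: 13.28
ee_pos: [0.5352, -0.259, 0.232]
eef_rot: [-3.141, 0.013, -0.108]
force: [0.7, 0.2, -2.7]
grip_width: 0.0175
time_s: 13.7
ee_pos: [0.5349, -0.0571, 0.238]
eef_rot: [-3.141, 0.012, 0.192]
force: [0.5, -0.4, -2.2]
grip_width: 0.0174
time_s: 14.12
ee_pos: [0.5345, 0.0976, 0.2387]
eef_rot: [-3.139, 0.012, 0.213]
force: [-0.5, -0.1, -2.2]
grip_width: 0.0179
[0.53446284 0.09760941 0.2387347 ] [-3.13949298  0.01151362  0.21280604] [-3.54168191e-03  9.65201086e-05  3.35456593e-02] [-0.45526238 -0.14841963 -2.20206706]
side 15 off [-2.6 -0.7] deg -1.2 elong 22.0
side 25 off [-1.5 -0.7] deg -1.0 elong 16.7
side 15 off [-0.3 -1.7] deg -2.7 elong 39.2
side 25 off [-0.3 -1.6] deg -3.4 elong 22.6
top 15 off [1.5 1.2] deg 1.2 elong 36.3
top 25 off [0.  1.1] deg 0.3 elong 21.3
top 15 off [-0.2  0.7] deg -2.5 elong 67.0
top 25 off [0.2 0.5] deg -2.2 elong 25.0
```

Both slots read within about 2° of the short axis, and both stops were felt (0.41 and 0.36 N m). Now the key goes back over the stand.

```bash
python3 -m creep '{"translation":[[0,30,0],[0,60,0],[0,60,0],[0,60,0],[0,60,-20]],"yaw":[0,0,0,0,0],"gripper":[255,255,255,255,255]}'
python3 - <<'E'
from h import *
o=ctrl.get_obs();e=o['ee_pos'];print(e,o['eef_rot'])
c=cam('side');save(c,'pics/st.png',(270,200,360,290),6.5)
print((proj(c,(.533,.158,.062))-[270,200])*6.5,(proj(c,(e[0]-.001,e[1]-.0005,e[2]-.103))-[270,200])*6.5)
E
```

```text
time_s: 14.73
ee_pos: [0.5365, 0.1512, 0.2215]
eef_rot: [-3.141, 0.006, 0.208]
force: [0.8, 1.1, -2.1]
grip_width: 0.0176
[0.53645536 0.15119756 0.22151629] [-3.14106074  0.00633776  0.20795886]
[293.58382181 377.72337196] [296.20488742 288.73110442]
```

View pics/st.png

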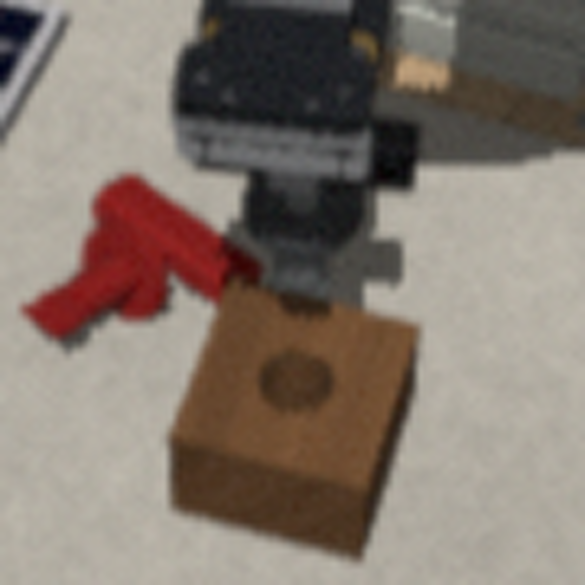

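The hole is at crop (297,381), 3–4 crop px (about 1 mm) from the predicted point. The blade end is at about (305,308), over the hole line. I check the lateral error numerically.

```bash
python3 - <<'E'
from h import *
c=cam('side');o=ctrl.get_obs();e=o['ee_pos'];print(e,o['eef_rot'])
r=lambda u,v,z:ray(c,u,v,z)
print('hole',r(270+297/6.5,200+381/6.5,.062))
print('end now',r(270+305/6.5,200+308/6.5,e[2]-.103),'pred',e[:2])
print('end at lift',r(316.75,247,.1353),'pred .5337,.1566')
print(np.round(c['R'][0],2))
E
```

```text
[0.53426102 0.15045073 0.21615759] [-3.14104672  0.01610044  0.20744278]
hole [0.53099875 0.15910265 0.062     ]
end now [0.52972879 0.15525236 0.11315759] pred [0.53426102 0.15045073]
end at lift [0.52580492 0.16915996 0.1353    ] pred .5337,.1566
[-0.94 -0.34  0.02]
```

```bash
python3 -m creep '{"translation":[[0,7,0],[0,7,0],[0,7,0]],"yaw":[0,0,0],"gripper":[255,255,255]}'
python3 -m creep '{"translation":[[0,0,-12],[0,0,-24],[0,0,-36],[0,0,-40],[0,0,-40]],"yaw":[0,0,0,0,0],"gripper":[255,255,255,255,255]}'
python3 -c "
from h import *
o=ctrl.get_obs();print(o['moment'],o['eef_rot'])"
```

```text
time_s: 15.08
ee_pos: [0.5345, 0.1573, 0.2169]
eef_rot: [-3.141, 0.015, 0.207]
force: [0.6, 0.6, -2.8]
grip_width: 0.0175
time_s: 15.5
ee_pos: [0.5341, 0.1571, 0.1757]
eef_rot: [-3.141, 0.017, 0.207]
force: [-0.5, -0.6, -2.9]
grip_width: 0.0178
[ 0.06041294 -0.00639416  0.03468223] [-3.14109254  0.01729943  0.20691701]
```

```bash
python3 -m creep '{"translation":[[0,1,-8],[0,1,-16],[0,1,-24],[0,1,-26],[0,1,-26]],"yaw":[0,0,0,0,0],"gripper":[255,255,255,255,255]}'
python3 -c "
from h import *
o=ctrl.get_obs();print(o['moment'],o['eef_rot'])"
```

```text
time_s: 15.92
ee_pos: [0.5338, 0.158, 0.1488]
eef_rot: [-3.141, 0.019, 0.207]
force: [-0.4, -0.5, -2.3]
grip_width: 0.0177
[ 0.01093721 -0.01969783  0.01785884] [-3.14107898  0.01860241  0.20688753]
```

```bash
python3 -m creep '{"translation":[[0,0,-10],[0,0,-20],[0,0,-30],[0,0,-36],[0,0,-36]],"yaw":[0,0,0,0,0],"gripper":[255,255,255,255,255]}'
python3 -m creep '{"translation":[[0,0,-2],[0,0,-3],[0,0,-3]],"yaw":[0,0,0],"gripper":[255,255,255]}'
python3 -c "
from h import *
o=ctrl.get_obs();print(o['ee_pos'],o['force'],o['moment'],o['eef_rot'])"
```

```text
time_s: 16.33
ee_pos: [0.5331, 0.1578, 0.1109]
eef_rot: [-3.141, 0.021, 0.207]
force: [0.9, 0.8, -3.0]
grip_width: 0.0176
time_s: 16.58
ee_pos: [0.5334, 0.1579, 0.1092]
eef_rot: [-3.141, 0.02, 0.207]
force: [-3.9, -1.5, 7.0]
grip_width: 0.0174
[0.53344766 0.15794626 0.10915291] [-3.86627288 -1.49115765  7.03687173] [-0.14148911  0.74066963 -0.00240053] [-3.14117903  0.02003673  0.20695078]
```

Contact is felt at the seated height (7 N up at TCP z 0.109). I release and retreat.

```bash
python3 -m creep '{"translation":[[0,0,0],[0,0,0],[0,0,0],[0,0,0],[0,0,0]],"yaw":[0,0,0,0,0],"gripper":[200,120,120,120,120]}'
python3 -m creep '{"translation":[[0,0,0],[0,0,0],[0,0,10],[0,0,30],[0,0,60]],"yaw":[0,0,0,0,0],"gripper":[120,120,120,120,120]}'
python3 -m creep '{"translation":[[0,0,35],[0,0,60],[0,-35,60],[0,-70,60],[0,-110,60]],"yaw":[0,0,0,0,0],"gripper":[120,120,120,120,120]}'
python3 -m creep '{"translation":[[-30,-30,0],[-60,-60,0],[-80,-90,0],[-100,-120,0],[-120,-150,0]],"yaw":[0,0,0,0,0],"gripper":[120,120,120,120,120]}'
python3 -m creep '{"translation":[[-20,-35,0],[-40,-70,0],[-60,-105,0],[-80,-140,0],[-100,-175,0]],"yaw":[0,0,0,0,0],"gripper":[120,120,120,120,120]}'
python3 - <<'E'
from sl import *
for n in('top','side'):
    c=cam(n);P=pts(c)
    m=near(P,.46,.61,.08,.23,.1,.13);print(n,'handle',rect(c,m,.118),np.median(P[m],0),P[m][:,2].min(),P[m][:,2].max())
    for w in((.5385,-.1145),(.5357,-.2578)):slot(n,w)
    save(c,f'pics/end{n}.png')
E
```

```text
time_s: 17.0
ee_pos: [0.5335, 0.158, 0.1091]
eef_rot: [-3.141, 0.02, 0.207]
force: [0.8, -0.6, 0.1]
grip_width: 0.0434
time_s: 17.42
ee_pos: [0.5326, 0.1577, 0.1686]
eef_rot: [-3.141, 0.024, 0.207]
force: [0.9, 0.5, 0.2]
grip_width: 0.05
time_s: 17.83
ee_pos: [0.5323, 0.0472, 0.2298]
eef_rot: [-3.141, 0.022, 0.209]
force: [1.3, -0.2, -0.4]
grip_width: 0.0498
time_s: 18.25
ee_pos: [0.411, -0.1039, 0.2307]
eef_rot: [3.141, 0.021, 0.209]
force: [1.5, -0.9, 0.5]
grip_width: 0.0499
time_s: 18.67
ee_pos: [0.3096, -0.2804, 0.2317]
eef_rot: [3.14, 0.021, 0.209]
force: [1.1, -0.2, -0.1]
grip_width: 0.0501
top handle ((531.34130859375, 156.33767700195312), (90.58434295654297, 19.558963775634766), 11.891131401062012) [0.53128729 0.15567938 0.11721766] 0.10003267495425716 0.12312741745618724
top 15 off [4.  1.2] deg -2.6 elong 15.1
top 25 off [0.6 1.3] deg -2.7 elong 21.3
top 15 off [-0.2  0.6] deg -2.5 elong 65.9
top 25 off [0.1 0.5] deg -2.1 elong 24.9
side handle ((529.0057373046875, 165.61666870117188), (89.56061553955078, 29.853212356567383), 11.625648498535156) [0.52960566 0.16210821 0.1157224 ] 0.10010785526538513 0.12161572939990621
side 15 off [ 0.1 -0.8] deg -2.7 elong 52.9
side 25 off [ 0.3 -0.7] deg -2.4 elong 24.1
side 15 off [-1.  -1.7] deg -2.2 elong 30.6
side 25 off [-0.5 -1.5] deg -2.1 elong 19.1
```

```bash
python3 - <<'E'
import cv2
a=cv2.imread('pics/endside.png')[130:290,230:420];b=cv2.imread('pics/endtop.png')[160:270,240:440]
cv2.imwrite('pics/end.png',cv2.vconcat([cv2.resize(a,(400,337),interpolation=2)[:, :],cv2.resize(b,(400,220),interpolation=2)]))
E
```

```text
(no output)
```

View pics/end.png

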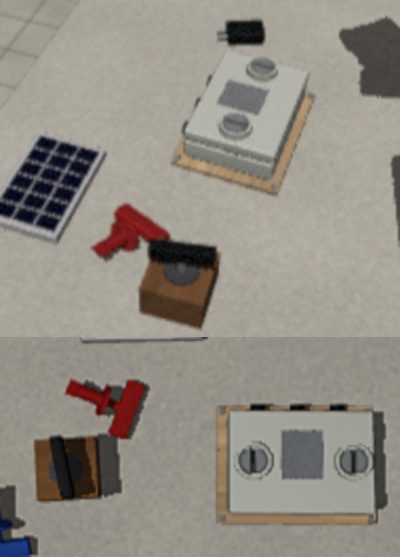

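Final view: the key is seated in the stand, and both slots run across the short side. The red look-alike now lies over; it was already lying, in the same place, in the app.png picture at t=2.3 s. I check that the bystanders are unchanged, then hand in.

```bash
python3 - <<'E'
import cv2,numpy as np
a=cv2.imread('pics/top0.png',0).astype(int);b=cv2.imread('pics/endtop.png',0).astype(int)
for n,(x0,y0,x1,y1) in dict(panel=(278,120,346,166),lamp=(152,195,202,228),adapter=(448,180,478,215),box=(345,192,430,256)).items():
    d=abs(a-b)[y0:y1,x0:x1];print(n,d.mean().round(2),(d>40).sum())
from station import ctrl
o=ctrl.get_obs();print(o['time_s'],o['joint_vel'].round(3));print(ctrl.hand_in())
E
```

```text
panel 2.48 7
lamp 2.97 0
adapter 2.62 0
box 4.42 76
18.9667 [ 0.019  0.001  0.002  0.    -0.003 -0.001]
the job is handed in; nothing more can be done
None
```

I took the black-handled key from its stand and turned both cover screws clockwise to their stops. I then put the key back blade down, let go, drew the arm clear and handed in at 19.0 s.

**Screws:** The last slot readings were −2.4 to −2.7° for the +y screw and −2.1 to −2.5° for the −y screw. The box's short side measured about −1.4°, so both are within about 1.5°. The stops also showed in the turning moment: 0.41 N m and 0.36 N m, against about 0.13 N m while turning. An earlier top-view reading of the +y screw disagreed (+0.3 to +1.2°) while the arm and key were still close by; I put it down to shadow.

**Key:** Its handle top is at 117.2 mm, the same as before I took it, so it is fully seated. The handle is about 2 mm from where it started, within the play in the hole.

**Bystanders:** The solar panel, lamp and adapter look unchanged between the first and last top pictures.

**Look-alikes:** The red, blue and purple keys seem to have stood upright at the start, but by 2.3 s they were lying down. I believe they toppled by themselves: the arm passed high over that area and the force readings at the end of each move stayed below 2 N. I did not test this further. The red one did not move after that; I did not re-check the blue and purple ones closely.

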